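# Lock a loose carton away in the latched medicine box

### The arm

A 7-joint arm with a two-finger parallel gripper is mounted at the origin on a cart in front of the work surface, level with it; the furniture and walls round the work are solid. World frame = base frame: x ahead of the robot, y to its left, z up, the work surface at z = 0. Lengths are in m, angles in rad, forces in N, time in s.
With the tool pointing down it reaches from about 0.4 to 0.85 m from the base axis. Payload 10.4 kg.
Tool frame: the origin (TCP) lies midway between the tips of the shut fingers; the grasp point (between the pads) lies bot.tcp_to_grasp behind it (bot.tcp_to_grasp is the distance from the TCP to the grasp point, in m); z points along the fingers, y is the line along which they close (so a half turn about z gives the same grasp; the last joint's range is limited). The gripper opens to 85 mm and grips with 20 to 120 N. Pads are 22 mm wide; open, the fingers measure 114 mm over their backs; the gripper's body (76 mm by 85 mm) begins 54 mm behind the grasp point. The pads swing forward as they close: fully open they stand 13 mm farther back than shut.
Start: joints at [1.285, 0.332, -0.065, 1.46, 0.022, 1.35, -0.088], TCP at [0.162, -0.604, 0.231] pointing down, gripper open.
Joint ranges: [-2.6, 2.6], [-0.5, 2.12], [-1.47, 1.34], [0.16, 2.42], [-1.27, 4.41], [0.06, 2.06], [-2.6, 2.6]. Speed limits (rad/s): [2.22, 2.22, 2.79, 2.79, 3.14, 3.14, 3.14].

### API

Orientations are given as a unit quaternion [w, x, y, z].
In Python, from cell import bot gives the robot as it stands.
- The arm moves only by the shell command python3 -m inch 'ROWS' [FORCE]. ROWS is JSON, one flat list of numbers, 5 for each row, row after row: the shift along the tool's x, y, z in cm, then the turn about the tool's z in degrees, then the closure, from -1 (fully open) to 1 (shut), so that 0 is half open. A call has 1 to 12 rows; each row is the pose to reach, as a shift and turn from the pose commanded when the call began, along the tool's axes at that moment; what a row does not reach only later rows make up. A row lasts 1/10 s, in which the tool goes at most 50 mm and 8.59 degrees, less where a joint would pass 70% of its speed; a pose out of reach is approached as far as the arm can. A call with a gripper value outside its range is refused whole. The fingers move at their own pace and stop on an object; FORCE is the grip in N (left out, the last holds). Time passes only in rows, so rows that repeat a pose let the fingers close. It gives the time, the measured TCP pose, the force, the opening and the grip force at its end, in the units of the state.
- bot.observe(): the state, without advancing time (a new reading comes with each control period).
- bot.get_image(name): name is "scene" or "top" or "wrist"; returns (picture, depth): 400x640x3 uint8, red, green, blue; 400x640 float32, m along the optical axis (not along the pixel's ray), 0 where there is no reading.
- bot.camera_model(name): a dict with "K" (3x3 intrinsics, pixels), "pose" (4x4, takes a point from camera to world coordinates). Camera axes: x right, y up, looking along -z (the intrinsics and any distortion apply to the point x, -y, -z); pixel columns grow to the right and rows downward; lengths in m; the calibration is good to about 2 mm. A picture is of the moment at which its call begins: read the wrist's pose just before it. camera_model takes no time and is no camera call; for the wrist camera it gives the pose at the moment of the call.
- bot.hand_in(): hands the job in; it is judged then, once.
Trained networks look in the newest picture that a camera, given by its name, has taken for a name from the list of things; names that differ only in an ending like _2 or _b are one class to them, and where a whole thing is asked for, a point or a joint stands for the part that bears it (a point fixed in the world has none). Each returns a list of dicts, best first, with "conf" (0 to 1); they miss things now and then, are a little off and sometimes report something else, mostly with a low value. They report only what shows in the picture. A call takes as long as a camera call.
- bot.find_in(query, camera): "box" ([centre column, centre row, width, height] in pixels, round what is visible of it).
- bot.landmark_of(query, camera): "at" ([column, row] in pixels: a listed point, or the origin of a listed thing).
The state is a dict: "t": time; "q": joint angles; "qvel": joint speeds; "tau": joint torques, N m; "ee_pos": TCP position; "eef_rot": TCP orientation; "wrist_force": force on the tool from outside, world axes, zero at the start; "torque": the same for the moment, N m; "gripper_width": finger opening in m; "grasp_force": force on a finger pad.
Only numpy, scipy, OpenCV 4.12 (cv2) and the standard library are available. Lean on these libraries where they do the work, as an engineer would, in place of code of your own. Each camera call takes 0.05 s, during which the arm holds its last target. There are 200 camera calls.

### The job

The small white carton with the magenta stripe, lying flat on the counter between the tall brown bottle and the blister strip, has to be locked away. Lift the steel paddle on the grey medicine box to free its catch and swing the lid up past upright, stand the carton on end in the one empty slot inside, square between the slot's plates and down on its floor, then swing the lid gently shut until it latches. Do not disturb the two cartons already in the box or the other things on the counter.

Things in the scene. Friction and masses are not known exactly. Their poses are not given: they have to be found in the camera images.
- med_box: grey sheet-metal medicine box fixed to the counter, 176 (x) by 172 (y) by 118 mm high, walls and floor 3 mm; origin at the centre of its underside; x from its front (paddle side, towards the robot) to its back (hinge side), y to its left, z up
- lid (a joint): lid of the box, rad: 0 shut, grows as the front edge rises, stop at 1.95. Cannot rise while latched. A friction hinge holds it wherever it is left (0.36 N m plus the weight of a 0.3 kg lid: about 4 N at the front edge). Pressed shut, the sprung pawl rides over its keeper in the last 10 mm of the front edge's travel (a few N more) and snaps under it
- lid_hinge (a point): middle of the lid's hinge axis (along y), atop the box's back wall; axes as the box, not turning with the lid. Shut, the lid is a plate 176 mm wide from this axis to 180 mm in front of it (-x), underside at the axis height, top 3 mm higher; a 90 mm wide, 2 mm thick steel plate carries the latch from 94 to 174 mm forward; a 13 mm lip hangs at the front edge
- paddle (a joint): steel paddle on the lid, rad: 0 down, 0.6 fully lifted (front edge up). A spring returns it; about 5 N at its front edge holds it up. From about 0.4 the pawl is clear, and pulling on upwards with the same grip raises the lid. It flicks up and back as the latch snaps shut
- paddle_grip (a point): grip point on the paddle: mid-width, mid-height, 34 mm in front of its pivot; axes turn with it, as the box's when down. Paddle 44 mm wide (y), 52 long (x), 12 high, upright cheeks; down, its underside is 3 mm above the latch plate. Pivot along y, 128 mm forward of the hinge, 14 mm above the lid's underside. Pinched across y from above, it pivots between the fingers as it swings
- slot_floor (a point): middle of the floor of the empty slot, 5 mm above the counter, axes as the box. A slot is bent sheet: two upright plates 36 mm apart in x, 62 mm wide in y, 2 mm thick, tops 82 mm above this floor, open at both y ends; the box's side walls are 83 mm off either way in y. Three slots stand 41 mm apart in x; their centres are 122.5, 81.5 and 40.5 mm in front of the hinge; any one may be the empty one
- carton_mid (a point): centre of the loose carton to be filed: white with a magenta stripe, 53 mm (x, width) by 88 mm (y, length) by 26 mm (z, thickness), some 40 g; starts flat on the counter, z up. Filed, its y is vertical, either end up, and its width lies along the box's y
- filed_blue_mid (a point): centre of the white carton with blue edges standing in the box, 61 by 105 by 28 mm (x, y, z; y vertical)
- filed_green_mid (a point): centre of the white carton with a green stripe standing in the box, 56 by 98 by 24 mm (x, y, z; y vertical)
- tall_bottle_mid (a point): centre of the tall brown bottle with a white cap, 44 mm across, 100 mm high; it stands close to one end of the loose carton
- blister: blister strip of white tablets, 42 by 95 by 8 mm, lying at the other end of the loose carton; origin at its centre. Further left the glass display case, 250 mm higher than the counter, begins at y = 0.44 m
- white_bottle: white bottle with a green cap, 48 mm across, 76 mm high; origin at the centre of its underside. Behind it stands the monitor, 390 mm high, from y = -0.14 to 0.38 m, its front at x = 0.68 m or more
- tape_roll: roll of tan tape lying flat, 94 mm across, 48 mm high; origin at the centre of its underside
- carton_f: white and teal carton lying flat, 66 by 105 by 22 mm; origin at the centre of its underside
- stamp: wooden rubber stamp, 40 by 40 by 60 mm; origin at the centre of its underside
- mouse: black computer mouse, 108 by 58 by 37 mm; origin at the centre of its underside
- pen_pot: grey pot of pens, 81 by 86 by 147 mm; origin at the centre of its underside. The printer, 154 mm high, fills the counter to its right, from y = -0.27 m on and from x = 0.48 m to the back

How it is judged:
By the outcome, as a careful person would: the job done as asked, in the order asked, and still so for the second after the job is handed in, with the robot touching nothing.
It also fails if it takes over 72 s, if anything falls off the work surface, if the arm or the gripper's body presses on something with over 40 N, if the wrist force passes 120 N, or if a joint passes its speed limit or range.

## Working session

There is one attempt and no reset: what is moved stays moved. The work goes in short steps, Python scripts to look and compute and a shell command to move; the robot and the scene stay as the last step left them, time stands still between calls to the robot, and variables do not carry over. Pictures are saved under pics/ and viewed, at most 10 in all, crops included, and the job is handed in when it is done.

```bash
mkdir -p pics; ls
cat > h.py <<'E'
import numpy as np, cv2
from cell import bot
def proj_inv(cam,uv,z=None,D=None,m=None):
    m=m or bot.camera_model(cam);K=np.array(m["K"]);P=np.array(m["pose"])
    r=np.array([(uv[0]-K[0,2])/K[0,0],-(uv[1]-K[1,2])/K[1,1],-1.])
    d=P[:3,:3]@r;o=P[:3,3]
    s=(z-o[2])/d[2] if z is not None else D
    return o+s*d
def pix(cam,p,m=None):
    m=m or bot.camera_model(cam);K=np.array(m["K"]);P=np.array(m["pose"])
    c=P[:3,:3].T@(np.array(p)-P[:3,3]);return np.array([K[0,2]+K[0,0]*c[0]/-c[2],K[1,2]-K[1,1]*c[1]/-c[2]])
E
python3 - <<'E'
from h import *
print(bot.tcp_to_grasp, bot.observe())
for c in ("top","scene"):
    im,d=bot.get_image(c);cv2.imwrite(f"pics/{c}0.png",im[:,:,::-1])
    m=bot.camera_model(c);print(c,{k:np.round(v,3).tolist() if not isinstance(v,str) else v for k,v in m.items()})
    for n in ["paddle_grip","lid_hinge","med_box","carton_mid","tall_bottle_mid","blister","filed_blue_mid","white_bottle","tape_roll"]:
        l=bot.landmark_of(n,c)
        if l:
            a=l[0]["at"];D=d[int(np.clip(a[1],0,399)),int(np.clip(a[0],0,639))]
            print(n,round(l[0]["conf"],2),np.round(a,1),np.round(proj_inv(c,a,D=D,m=m),3))
E
```

```text
pics
0.0187 {'t': 0.0, 'q': array([ 1.28538135,  0.3328903 , -0.06468849,  1.46091631,  0.02161142,
        1.34989912, -0.08853721]), 'qvel': array([ 0.00018457, -0.00158831,  0.00131218, -0.00066942, -0.00073916,
       -0.00091202, -0.00108429]), 'tau': array([ 1.88302402e-03, -6.25444651e+01,  5.01976430e-02, -3.91601801e+01,
        1.61922741e-02,  9.88638669e-03,  9.31311945e-06]), 'ee_pos': array([ 0.16226532, -0.60319123,  0.23051634]), 'eef_rot': array([-6.96215825e-04,  9.91379849e-01,  1.31017144e-01, -1.32072755e-04]), 'wrist_force': array([-0.44837401, -0.08334113, -0.55430162]), 'torque': array([0.02860267, 0.01254463, 0.03467954]), 'grasp_force': 0.0, 'gripper_width': 0.08535177765974887}
top {'K': [[488.126, 0.0, 320.379], [0.0, 488.126, 198.661], [0.0, 0.0, 1.0]], 'pose': [[-0.0, 0.98, -0.198, 0.246], [-1.0, -0.002, -0.006, -0.001], [-0.006, 0.198, 0.98, 1.626], [0.0, 0.0, 0.0, 1.0]]}
paddle_grip 0.59 [360.3 242.1] [ 0.41  -0.113  0.141]
lid_hinge 0.77 [349.5 193. ] [ 0.569 -0.084  0.113]
med_box 0.59 [350.3 226.3] [ 0.461 -0.084  0.125]
carton_mid 0.66 [254.3 232.4] [0.454 0.227 0.03 ]
tall_bottle_mid 0.72 [281.7 243.2] [ 0.422  0.139 -0.004]
blister 0.93 [280.6 240.9] [0.429 0.142 0.005]
white_bottle 0.48 [249.3 184.5] [0.606 0.241 0.073]
tape_roll 0.73 [429.4 253. ] [ 0.389 -0.352  0.001]
scene {'K': [[427.082, 0.0, 320.652], [0.0, 427.082, 205.738], [0.0, 0.0, 1.0]], 'pose': [[-0.962, 0.211, -0.175, 0.339], [-0.274, -0.758, 0.592, 0.776], [-0.007, 0.617, 0.787, 1.099], [0.0, 0.0, 0.0, 1.0]]}
paddle_grip 0.79 [381.4 175.6] [ 0.406 -0.104  0.142]
lid_hinge 0.77 [330.8 170.6] [ 0.564 -0.104  0.119]
med_box 0.73 [359.2 201.3] [ 0.453 -0.018  0.106]
carton_mid 0.91 [336.9 287.9] [0.454 0.234 0.024]
tall_bottle_mid 0.69 [318.7 311.3] [0.477 0.337 0.077]
blister 0.63 [352.6 272.5] [0.425 0.163 0.003]
white_bottle 0.59 [277.7 278.6] [0.615 0.265 0.053]
tape_roll 0.65 [395.  152.5] [ 0.388 -0.307  0.051]
```

Run:
```python
import cv2
a=cv2.imread("pics/top0.png")[120:320,180:460];b=cv2.imread("pics/scene0.png")[110:350,200:460]
a=cv2.resize(a,(780,557),interpolation=2);b=cv2.resize(b,(650,600),interpolation=2)
cv2.imwrite("pics/t1.png",a);cv2.imwrite("pics/s1.png",b)
```

```text
(no output)
```

View pics/t1.png

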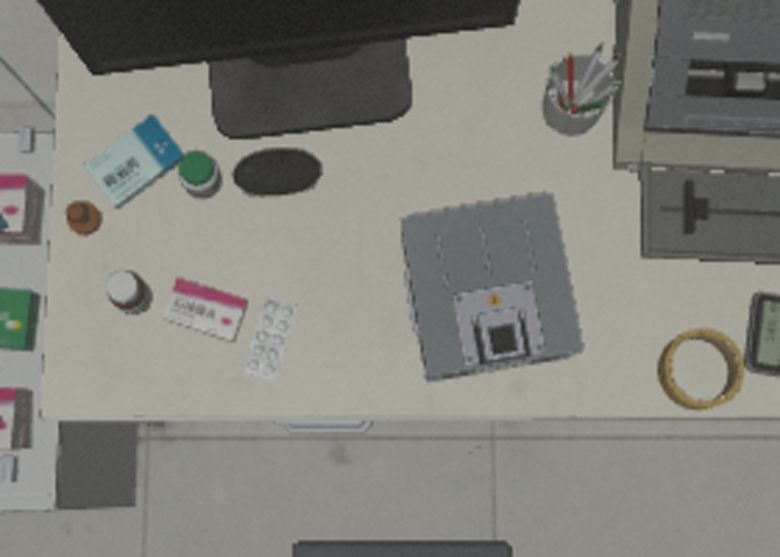

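View pics/s1.png

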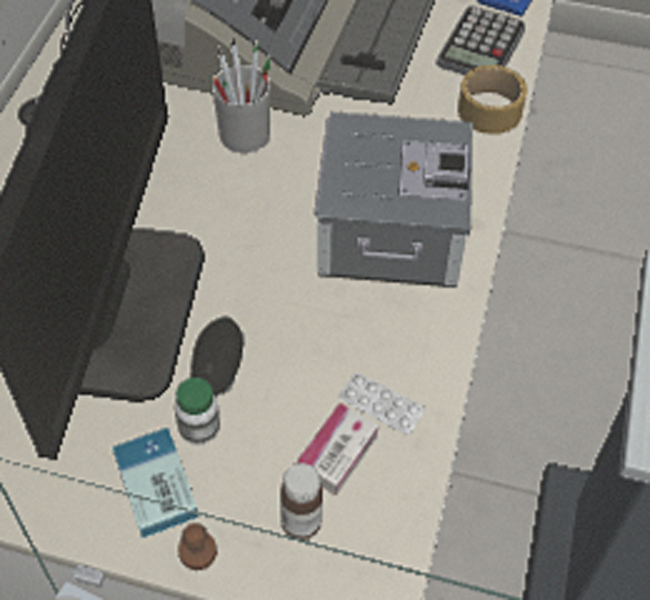

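The top view shows the box yawed about +9° with the paddle at crop (500,340), and the carton at (206,309) between the bottle (128,290) and the blister (270,338). Next I'll measure the geometry from depth.

Run:
```python
from h import *
def cloud(c):
    im,d=bot.get_image(c);m=bot.camera_model(c);K=np.array(m["K"]);P=np.array(m["pose"])
    v,u=np.mgrid[:400,:640];r=np.stack([(u-K[0,2])/K[0,0],-(v-K[1,2])/K[1,1],-np.ones_like(u)],-1)*d[...,None]
    return im,r@P[:3,:3].T+P[:3,3],d
for c in("top","scene"):
    im,X,d=cloud(c);x,y,z=X[...,0],X[...,1],X[...,2]
    def rect(n,mk):
        mk=cv2.morphologyEx(mk.astype(np.uint8),cv2.MORPH_OPEN,np.ones((3,3)))
        k,l,s,ce=cv2.connectedComponentsWithStats(mk)
        i=1+np.argmax(s[1:,4]);p=X[l==i];r=cv2.minAreaRect((p[:,:2]*1000).astype(np.float32))
        print(c,n,np.round(r[0],1),np.round(r[1],1),round(r[2],1),"z",np.round(np.median(p[:,2]),4),"n",len(p))
    ok=d>0
    rect("lid",ok&(z>.112)&(z<.155)&(x>.35)&(x<.6)&(y>-.22)&(y<.02))
    rect("carton",ok&(z>.015)&(z<.036)&(abs(x-.454)<.07)&(y>.16)&(y<.29))
    rect("bottle",ok&(z>.05)&(abs(x-.454)<.09)&(y>.27)&(y<.36))
    rect("blister",ok&(z>.004)&(z<.012)&(abs(x-.43)<.07)&(y>.1)&(y<.18))
    rect("paddle",ok&(z>.131)&(z<.155)&(x>.35)&(x<.5)&(y>-.2)&(y<.0))
```

```text
top lid [ 478.2 -102. ] [185.8 176.5] 9.8 z 0.1217 n 3286
top carton [461.8 230.8] [87.2 53. ] 72.9 z 0.0254 n 420
top bottle [477.1 314.9] [38.2 42.5] 45.6 z 0.0961 n 169
top blister [425.4 143.4] [6.9 6.9] 1.7 z 0.0069 n 9
top paddle [ 419.8 -113.3] [53.3 48. ] 6.0 z 0.1374 n 237
scene lid [476.7 -98.9] [185.3 181.7] 9.7 z 0.1225 n 2657
scene carton [460.9 233.4] [89.  53.9] 71.6 z 0.0267 n 558
scene bottle [477.3 323.3] [42.5 40.7] 59.1 z 0.0944 n 320
scene blister [447.6 164. ] [6. 7.] 13.2 z 0.0085 n 9
scene paddle [ 417.3 -108.9] [48.8 59.4] 11.8 z 0.1389 n 215
```

```bash
cat >> h.py <<'E'
from scipy.spatial.transform import Rotation as R
def go(p,yaw):
    "tool-frame cm and deg to reach TCP p with tool x at yaw(deg)"
    s=bot.observe();q=s["eef_rot"];r=R.from_quat([q[1],q[2],q[3],q[0]]).as_matrix()
    y0=np.degrees(np.arctan2(r[1,0],r[0,0]));d=r.T@(np.array(p)-s["ee_pos"])*100
    t=(y0-yaw+180)%360-180
    print("go",np.round(d,2),"turn",round(t,1),"| tcp",np.round(s["ee_pos"],4),"yaw",round(y0,1),"t",round(s["t"],2))
YB=9.75;c,s_=np.cos(np.radians(YB)),np.sin(np.radians(YB));UX=np.array([c,s_,0]);UY=np.array([-s_,c,0])
E
python3 -c "
from h import *
go([.404,-.1135,.25],YB)"
```

```text
go [ 36.06 -41.05  -1.87] turn 5.3 | tcp [ 0.1624 -0.6035  0.2313] yaw 15.1 t 1.1
```

```bash
python3 -m inch '[5,-5,-2,5.3,-1, 10,-11,-2,5.3,-1, 36,-41,-2,5.3,-1, 36,-41,-2,5.3,-1, 36,-41,-2,5.3,-1, 36,-41,-2,5.3,-1, 36,-41,-2,5.3,-1, 36,-41,-2,5.3,-1, 36,-41,-2,5.3,-1, 36,-41,-2,5.3,-1, 36,-41,-2,5.3,-1, 36,-41,-2,5.3,-1]' 40; python3 -m inch '[0,0,0,0,-1,0,0,0,0,-1,0,0,0,0,-1]'
python3 - <<'E'
from h import *
m=bot.camera_model("wrist");im,d=bot.get_image("wrist");cv2.imwrite("pics/w1.png",im[:,:,::-1])
print(np.round(m["pose"],3).tolist())
for n in ["paddle_grip","lid_hinge"]:
    for l in bot.landmark_of(n,"wrist")[:1]:
        a=l["at"];print(n,round(l["conf"],2),a,proj_inv("wrist",a,z=.132 if n[0]=="p" else .118,m=m).round(4))
go([.404,-.1135,.25],YB)
E
```

```text
t: 2.3
ee_pos: [0.4058, -0.1082, 0.252]
eef_rot: [0.0, 0.996, 0.089, 0.001]
wrist_force: [-0.9, -1.1, 0.7]
gripper_width: 0.0855
grasp_force: 0.0
t: 2.6
ee_pos: [0.4031, -0.1153, 0.2512]
eef_rot: [0.0, 0.996, 0.084, -0.0]
wrist_force: [0.7, 0.0, 0.5]
gripper_width: 0.0854
grasp_force: 0.0
[[0.167, 0.95, 0.266, 0.47], [-0.986, 0.161, 0.043, -0.104], [-0.001, -0.269, 0.963, 0.395], [0.0, 0.0, 0.0, 1.0]]
paddle_grip 0.95 [316.9, 189.4] [ 0.4047 -0.1119  0.132 ]
go [ 0.09 -0.12  0.13] turn -0.1 | tcp [ 0.4033 -0.1148  0.2513] yaw 9.7 t 2.75
```

View pics/w1.png

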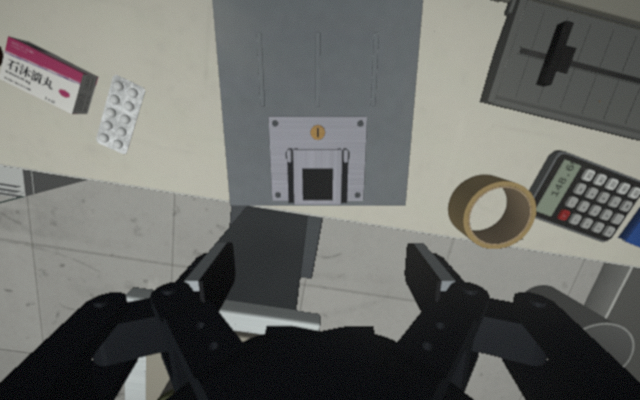

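```bash
python3 -m inch '[0.2,-0.25,4,0,-0.4, 0.2,-0.25,8,0,-0.4, 0.2,-0.25,11,0,-0.4, 0.2,-0.25,12,0,-0.4, 0.2,-0.25,12.6,0,-0.3, 0.2,-0.25,12.6,0,0, 0.2,-0.25,12.6,0,0.3,0.2,-0.25,12.6,0,1,0.2,-0.25,12.6,0,1,0.2,-0.25,12.6,0,1]' 60
python3 - <<'E'
from h import *
s=bot.observe();print(s["ee_pos"].round(4),s["gripper_width"],s["grasp_force"],s["wrist_force"])
E
```

```text
t: 3.75
ee_pos: [0.4053, -0.1126, 0.1264]
eef_rot: [0.001, 0.996, 0.085, 0.0]
wrist_force: [-1.5, -5.9, -4.0]
gripper_width: 0.0422
grasp_force: 61.2
[ 0.4053 -0.1126  0.1264] 0.04223226073974762 61.22148871421814 [-1.49077565 -5.92649288 -4.02271095]
```

```bash
python3 -m inch '[0.05,0,-0.6,0,1, 0.2,0,-1.1,0,1, 0.4,0,-1.5,0,1, 0.5,0,-1.8,0,1, 0.5,0,-1.8,0,1, 0.7,0,-2.5,0,1, 1.0,0,-3.3,0,1, 1.25,0,-4.1,0,1, 1.5,0,-4.8,0,1, 2.2,0,-6.2,0,1, 3.0,0,-7.6,0,1, 3,0,-7.6,0,1]'
python3 - <<'E'
from h import *
s=bot.observe();print(s["ee_pos"].round(4),s["gripper_width"],s["grasp_force"],s["wrist_force"],s["torque"])
im,d=bot.get_image("scene");cv2.imwrite("pics/s2.png",cv2.resize(im[60:300,200:460,::-1],(650,600)))
E
```

```text
t: 4.95
ee_pos: [0.4362, -0.1074, 0.204]
eef_rot: [0.001, 0.996, 0.085, 0.002]
wrist_force: [0.9, -6.4, -3.4]
gripper_width: 0.0414
grasp_force: 62.0
[ 0.4362 -0.1074  0.204 ] 0.041383703190060905 61.974583999835886 [ 0.88027575 -6.35232005 -3.36661222] [-1.09797772  0.13611793 -0.06683292]
```

View pics/s2.png

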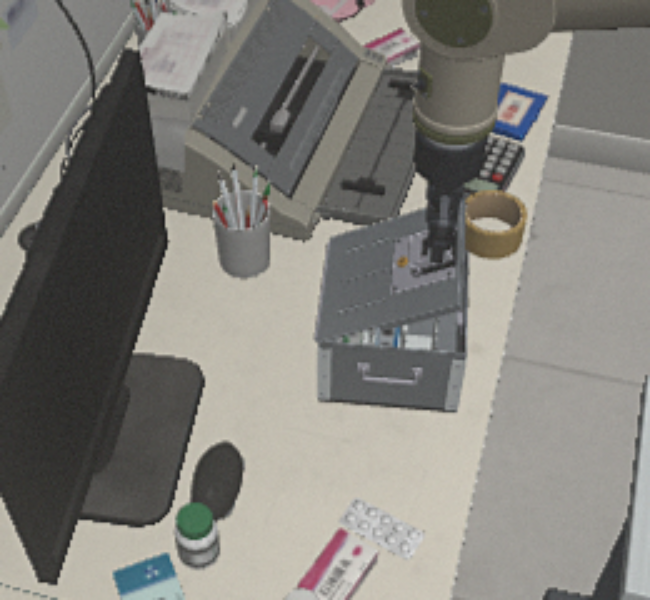

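```bash
python3 -m inch '[0.96,0,-1.3,0,1, 2.1,0,-2.5,0,1, 3.25,0,-3.5,0,1, 4.55,0,-4.45,0,1, 5.95,0,-5.25,0,1, 7.4,0,-5.9,0,1, 8.9,0,-6.4,0,1, 10.5,0,-6.75,0,1, 12.1,0,-6.95,0,1, 13.7,0,-7,0,1,13.7,0,-7,0,1]'
python3 - <<'E'
from h import *
s=bot.observe();print(s["ee_pos"].round(4),s["gripper_width"],s["grasp_force"],s["wrist_force"],s["torque"])
im,d=bot.get_image("scene");cv2.imwrite("pics/s3.png",cv2.resize(im[40:300,180:460,::-1],(640,594)))
E
```

```text
t: 6.1
ee_pos: [0.5718, -0.0847, 0.2738]
eef_rot: [0.001, 0.996, 0.084, 0.002]
wrist_force: [1.7, -5.3, 5.1]
gripper_width: 0.037
grasp_force: 59.3
[ 0.5718 -0.0847  0.2738] 0.03697896054236036 59.278085231781006 [ 1.66152616 -5.27139069  5.14167114] [-1.33732073 -0.22390469 -0.20272678]
```

View pics/s3.png

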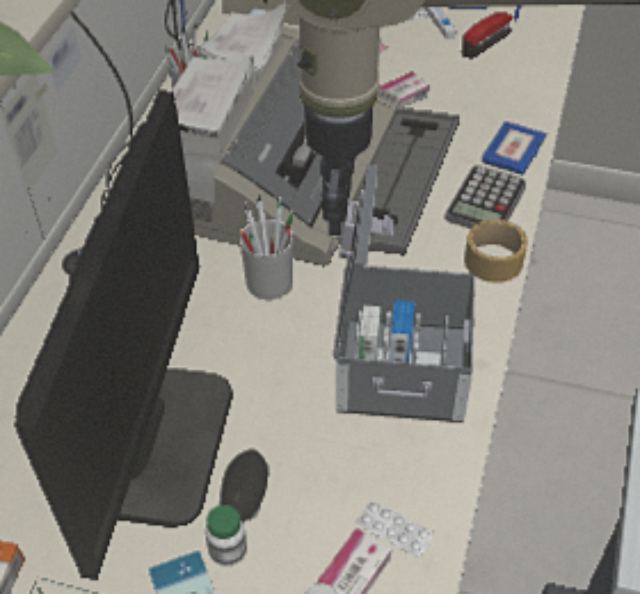

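```bash
python3 -m inch '[0.8,0,0.05,0,1, 1.6,0,0.13,0,1, 2.4,0,0.25,0,1, 3.1,0,0.4,0,1, 3.9,0,0.6,0,1, 4.7,0,0.85,0,1, 5.4,0,1.15,0,1, 5.4,0,1.15,0,1]'
python3 - <<'E'
from h import *
s=bot.observe();print(s["ee_pos"].round(4),s["gripper_width"],s["grasp_force"],s["wrist_force"],s["torque"])
im,d=bot.get_image("scene");m=bot.camera_model("scene");cv2.imwrite("pics/s4.png",im[:,:,::-1]);np.save("d4.npy",d)
for n in("paddle_grip","slot_floor","lid_hinge","lid"):
    for l in bot.landmark_of(n,"scene")[:1]:
        a=l["at"];print(n,l["conf"],a,proj_inv("scene",a,z={"p":.27,"s":.005,"l":.118}[n[0]],m=m).round(4))
E
```

```text
t: 6.95
ee_pos: [0.6233, -0.0734, 0.2588]
eef_rot: [-0.0, 0.996, 0.085, -0.001]
wrist_force: [-1.2, 0.3, -1.0]
gripper_width: -0.0001
grasp_force: 0.0
[ 0.6233 -0.0734  0.2588] -0.00013215373209997782 0.0 [-1.15647588  0.29689933 -0.99473202] [-0.00878632  0.01840772 -0.00438349]
paddle_grip 0.54 [277.6, 278.9] [0.5574 0.3719 0.27  ]
slot_floor 0.68 [394.7, 152.3] [ 0.3914 -0.3544  0.005 ]
lid_hinge 0.83 [326.8, 174.1] [ 0.5721 -0.0873  0.118 ]Traceback (most recent call last):
  File "<stdin>", line 5, in <module>
ValueError: it knows: blister, carton, carton_mid, filed_blue_mid, filed_green_mid, lid_hinge, med_box, mouse, paddle_grip, pen_pot, slot_floor, stamp, tall_bottle_mid, tape_roll, white_bottle
```

```bash
cat >> h.py <<'E'
HG=np.array([.404+.162*c,-.1125+.162*s_,.118])
def lidang(cam="scene"):
    im,d=bot.get_image(cam);m=bot.camera_model(cam);K=np.array(m["K"]);P=np.array(m["pose"])
    v,u=np.mgrid[:400,:640];r=np.stack([(u-K[0,2])/K[0,0],-(v-K[1,2])/K[1,1],-np.ones_like(u)],-1)*d[...,None]
    X=r@P[:3,:3].T+P[:3,3]-HG;b=np.stack([X@UX,X@UY,X[...,2]],-1)
    k=(d>0)&(abs(b[...,1])<.09)&(b[...,0]>-.17)&(b[...,0]<.08)&(b[...,2]>.02)&(b[...,2]<.18)
    return b[k],im
E
python3 - <<'E'
from h import *
b,im=lidang();cv2.imwrite("pics/x.png",im[:,:,::-1])
for z in np.arange(.02,.19,.02):
    k=abs(b[:,2]-z)<.01
    if k.sum()>3: print(z.round(2),k.sum(),np.percentile(b[k,0],[2,25,50,75,98]).round(3),np.percentile(b[k,1],[2,98]).round(3))
cv2.imwrite("pics/s5.png",cv2.resize(im[40:240,240:460,::-1],(660,600)))
E
```

```text
0.02 6 [-0.002 -0.002 -0.001 -0.    -0.   ] [-0.046  0.088]
0.04 17 [-0.004 -0.003 -0.002 -0.001 -0.   ] [-0.051  0.088]
0.06 12 [-0.007 -0.006 -0.005 -0.004 -0.004] [0.011 0.089]
0.08 17 [-0.018 -0.012 -0.01  -0.007 -0.006] [0.042 0.088]
0.1 32 [-0.021 -0.015 -0.012 -0.009 -0.008] [-0.019  0.09 ]
0.12 39 [-0.023 -0.018 -0.012 -0.01   0.002] [-0.019  0.089]
0.14 74 [-0.024 -0.015 -0.01  -0.003  0.068] [-0.025  0.089]
0.16 189 [-0.059 -0.043 -0.018 -0.003  0.066] [-0.021  0.088]
0.18 248 [-0.034 -0.029 -0.024 -0.019  0.056] [-0.08   0.086]
```

View pics/s5.png

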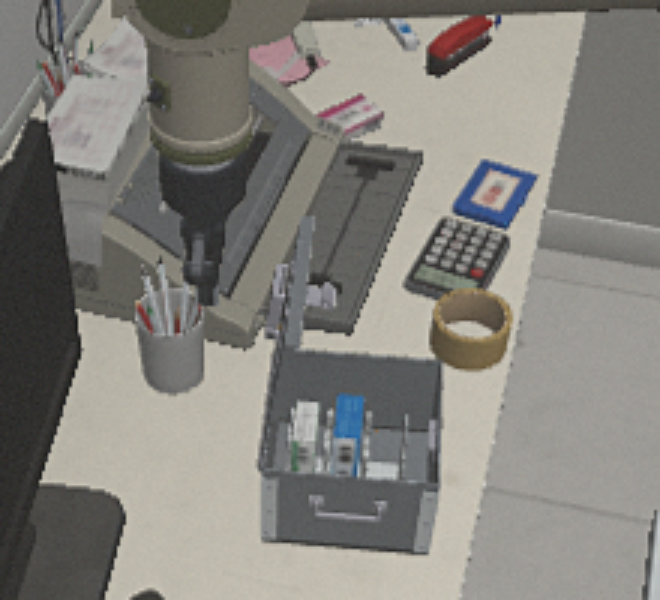

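```bash
python3 -m inch '[0,0,-4,0,1, 0,0,-8,0,1, -2,0,-8.5,0,1, -7,0,-8.5,0,1, -12,0,-8.5,0,1, -15,0,-8.5,0,1, -15,0,-8.5,0,1, -15,0,-5,0,1, -15,0,-1,0,1, -15,0,0,0,1, -13,0,0,0,1, -11,0,0,0,1]'
python3 -m inch '[1,0,0,0,1, 2,0,0,0,1, 3,0,0,0,1, 3.7,0,0,0,1, 4.4,0,0,0,1, 5,0,0,0,1, 5.6,0,0,0,1, 6.2,0,0,0,1, 6.5,0,0,0,1, 6.5,0,0,0,1]'
python3 - <<'E'
from h import *
s=bot.observe();print(s["ee_pos"].round(4),(s["ee_pos"]-HG)@UX,s["wrist_force"])
b,im=lidang()
for z in np.arange(.04,.19,.02):
    k=(abs(b[:,2]-z)<.01)&(b[:,1]>.06)
    if k.sum()>3: print(z.round(2),k.sum(),np.percentile(b[k,0],[2,25,50,75,98]).round(3))
E
```

```text
t: 8.4
ee_pos: [0.5149, -0.0927, 0.2608]
eef_rot: [0.0, 0.996, 0.085, -0.0]
wrist_force: [-3.1, -1.4, 2.8]
gripper_width: -0.0001
grasp_force: 1.5
t: 9.4
ee_pos: [0.5746, -0.0823, 0.2581]
eef_rot: [0.0, 0.996, 0.085, -0.006]
wrist_force: [-23.9, -2.7, 5.3]
gripper_width: -0.0001
grasp_force: 11.8
[ 0.5746 -0.0823  0.2581] 0.011234987987127753 [-23.91860867  -2.69998132   5.27804633]
0.04 26 [0.012 0.014 0.016 0.018 0.019]
0.06 28 [0.019 0.021 0.024 0.025 0.028]
0.08 22 [0.025 0.029 0.03  0.033 0.035]
0.1 33 [0.029 0.035 0.038 0.041 0.044]
0.12 32 [0.038 0.043 0.046 0.048 0.052]
0.14 28 [0.047 0.051 0.054 0.056 0.06 ]
0.16 38 [0.053 0.058 0.063 0.064 0.068]
0.18 17 [0.055 0.056 0.058 0.06  0.064]
```

```bash
python3 -m inch '[-3,0,0,0,1, -6,0,-1,0,1, -9,0,-1,0,1, -9,0,-1,0,1]'
python3 - <<'E'
from h import *
g=np.array([.461,.232])-.032*np.array([np.cos(np.radians(72.5)),np.sin(np.radians(72.5))])
go([*g,.2],72.5)
b,im=lidang()
k=(abs(b[:,2]-.12)<.01)&(b[:,1]>.06);print(np.median(b[k,0]))
E
```

```text
t: 9.85
ee_pos: [0.488, -0.0977, 0.2705]
eef_rot: [0.001, 0.996, 0.084, 0.0]
wrist_force: [0.8, 0.6, -0.4]
gripper_width: 0.0
grasp_force: 0.0
go [  1.4  -30.13   6.98] turn -62.9 | tcp [ 0.488  -0.0977  0.2705] yaw 9.6 t 9.85
0.04599052838087116
```

```bash
python3 -m inch '[0,-4,0,-62.9,-1, 0,-8,0,-62.9,-1, 1.4,-30.1,3,-62.9,-1, 1.4,-30.1,7,-62.9,-1, 1.4,-30.1,7,-62.9,-1, 1.4,-30.1,7,-62.9,-1, 1.4,-30.1,7,-62.9,-1,1.4,-30.1,7,-62.9,-1, 1.4,-30.1,7,-62.9,-1, 1.4,-30.1,7,-62.9,-1, 1.4,-30.1,7,-62.9,-1]'
python3 - <<'E'
from h import *
m=bot.camera_model("wrist");im,d=bot.get_image("wrist");cv2.imwrite("pics/w2.png",im[:,:,::-1])
K=np.array(m["K"]);P=np.array(m["pose"])
v,u=np.mgrid[:400,:640];r=np.stack([(u-K[0,2])/K[0,0],-(v-K[1,2])/K[1,1],-np.ones_like(u)],-1)*d[...,None]
X=r@P[:3,:3].T+P[:3,3];x,y,z=X[...,0],X[...,1],X[...,2]
mk=((d>0)&(z>.018)&(z<.034)&(abs(x-.46)<.08)&(y>.16)&(y<.29)).astype(np.uint8)
k,l,s,_=cv2.connectedComponentsWithStats(mk);i=1+np.argmax(s[1:,4]);p=X[l==i];print(cv2.minAreaRect((p[:,:2]*1000).astype(np.float32)),np.median(p[:,2]))
mk=(d>0)&(z>.06)&(abs(x-.477)<.06)&(y>.26)&(y<.37);p=X[mk];print("bottle",p.min(0),p.max(0),mk.sum())
for l in bot.landmark_of("carton_mid","wrist")[:1]: print(l,proj_inv("wrist",l["at"],z=.013,m=m))
go([.45,.2,.2],72.5); print(bot.observe()["q"].round(2))
E
```

```text
t: 11.0
ee_pos: [0.4532, 0.2018, 0.2]
eef_rot: [0.0, 0.806, 0.591, 0.0]
wrist_force: [0.5, 0.2, 0.9]
gripper_width: 0.0854
grasp_force: 0.0
((461.1695556640625, 232.86767578125), (87.00602722167969, 52.0013313293457), 71.95427703857422) 0.0269565474276926
bottle [0.45639007 0.29772739 0.06015914] [0.49996167 0.3371589  0.10281386] 2371
{'at': [448.0, 99.2], 'conf': 0.69} [0.61349437 0.2433977  0.013     ]
go [-0.26 -0.24  0.  ] turn 0.0 | tcp [0.4531 0.2017 0.2   ] yaw 72.5 t 11.1
[ 0.42  0.18 -1.    1.8   0.16  1.25 -0.93]
```

View pics/w2.png

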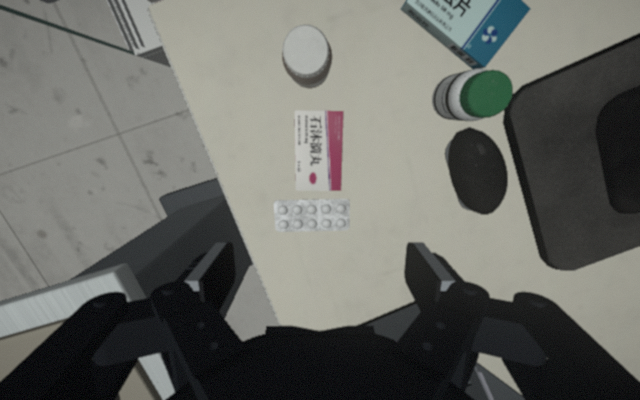

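```bash
python3 -m inch '[0.25,-0.2,5,0.5,-1, 0.25,-0.2,10,0.5,-1, 0.25,-0.2,15,0.5,-1, 0.25,-0.2,18,0.5,-0.9, 0.25,-0.2,19.3,0.5,-0.7, 0.25,-0.2,19.9,0.5,-0.5, 0.25,-0.2,19.9,0.5,0, 0.25,-0.2,19.9,0.5,0, 0.25,-0.2,19.9,0.5,0, 0.25,-0.2,19.9,0.5,0, 0.25,-0.2,19.5,0.5,0, 0.25,-0.2,19,0.5,0]' 20; python3 -m inch '[0,0,-1.5,0,0, 0,0,-4,0,0, 0,0,-8,0,0, 0,0,-12,0,0, 0,0,-15,0,0, 0,0,-15,0,0]'
python3 - <<'E'
from h import *
s=bot.observe();print(s["ee_pos"].round(4),s["gripper_width"],s["grasp_force"],s["wrist_force"],s["torque"])
im,d=bot.get_image("scene");cv2.imwrite("pics/s6.png",cv2.resize(im[150:350,230:450,::-1],(660,600)))
E
```

```text
t: 12.3
ee_pos: [0.4515, 0.2052, 0.0103]
eef_rot: [0.0, 0.808, 0.589, 0.0]
wrist_force: [-0.4, -0.7, -0.7]
gripper_width: 0.0529
grasp_force: 21.2
t: 12.9
ee_pos: [0.4533, 0.2067, 0.1647]
eef_rot: [0.002, 0.808, 0.589, 0.003]
wrist_force: [0.0, 0.9, -0.4]
gripper_width: 0.0527
grasp_force: 21.3
[0.4533 0.2067 0.1647] 0.052746850671516646 21.292920112609863 [ 0.04414468  0.92970052 -0.40543273] [ 0.0524133  -0.02682541  0.00617855]
```

View pics/s6.png

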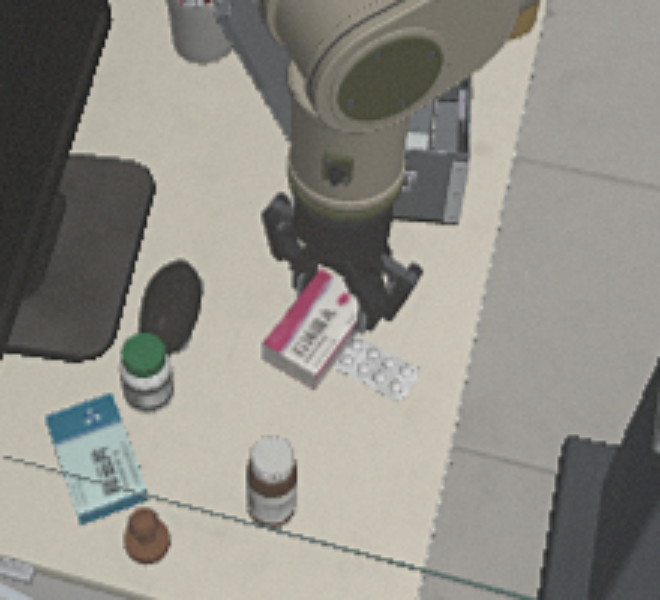

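```bash
cat >> h.py <<'E'
def tilt():
    "carton points in tool axes (x fwd,y,z down from TCP), mm, from wrist depth"
    s=bot.observe();q=s["eef_rot"];r=R.from_quat([q[1],q[2],q[3],q[0]]).as_matrix()
    m=bot.camera_model("wrist");im,d=bot.get_image("wrist");K=np.array(m["K"]);P=np.array(m["pose"])
    v,u=np.mgrid[:400,:640];X=np.stack([(u-K[0,2])/K[0,0],-(v-K[1,2])/K[1,1],-np.ones_like(u)],-1)*d[...,None]
    X=(X@P[:3,:3].T+P[:3,3]-s["ee_pos"])@r*1000
    k=(d>0)&(abs(X[...,1])<20)&(X[...,0]>-30)&(X[...,0]<90)&(X[...,2]>-60)&(X[...,2]<85)&((s["ee_pos"][2]*1000-X[...,2])>8)
    p=X[k]
    for x in range(-30,90,8):
        j=abs(p[:,0]-x)<4
        if j.sum()>5: print(x,j.sum(),np.percentile(p[j,2],[5,50,95]).round(1))
    return im
E
python3 - <<'E'
from h import *
cv2.imwrite("pics/w3.png",tilt()[:,:,::-1])
E
```

```text
-14 669 [-26.4 -25.4 -24.6]
-6 1304 [-26.4 -25.4 -24.6]
2 1352 [-26.3 -25.4 -24.5]
10 1415 [-26.3 -25.4 -24.4]
18 1494 [-26.3 -25.3 -24.4]
26 1569 [-26.4 -25.4 -24.5]
34 1649 [-26.5 -25.4 -24.4]
42 1762 [-26.5 -25.5 -24.5]
50 1832 [-26.5 -25.5 -24.6]
58 1955 [-26.6 -25.5 -24.5]
66 2042 [-26.6 -25.6 -24.5]
74 849 [-26.6 -25.6 -24.5]
```

Run:
```python
from h import *
p=HG-.10*UX+.180*UY
go([p[0],p[1],.165],YB-90)
```

```text
go [-12.89   2.36  -0.43] turn 152.4 | tcp [0.4517 0.2053 0.1607] yaw 72.2 t 13.0
```

```bash
python3 -m inch '[-3,0.5,-0.4,152.4,0, -7,1.3,-0.4,152.4,0, -11,2,-0.4,152.4,0, -12.9,2.4,-0.4,152.4,0,-12.9,2.4,-0.4,152.4,0,-12.9,2.4,-0.4,152.4,0,-12.9,2.4,-0.4,152.4,0,-12.9,2.4,-0.4,152.4,0,-12.9,2.4,-0.4,152.4,0,-12.9,2.4,-0.4,152.4,0,-12.9,2.4,-0.4,152.4,0,-12.9,2.4,-0.4,152.4,0]'
python3 -c "
from h import *
p=HG-.10*UX+.172*UY
go([p[0],p[1],.165],YB-90)"
```

```text
t: 14.2
ee_pos: [0.4338, 0.0751, 0.1627]
eef_rot: [0.0, 0.963, -0.27, -0.001]
wrist_force: [-0.3, -0.1, -0.9]
gripper_width: 0.0526
grasp_force: 21.2
go [ 0.57  0.53 -0.23] turn 48.9 | tcp [0.4338 0.0751 0.1627] yaw -31.3 t 14.2
```

```bash
python3 -m inch '[0.3,0.2,0,48.9,0,0.3,0.2,0,48.9,0,0.3,0.2,0,48.9,0,0.3,0.2,0,48.9,0,0.3,0.2,0,48.9,0,0.3,0.2,0,48.9,0,0.3,0.2,0,48.9,0]'
python3 - <<'E'
from h import *
tilt()
s=bot.observe();b=s["ee_pos"]-HG;print("b",b@UX,b@UY,s["ee_pos"],s["q"].round(2))
# left wall from top+wrist depth
m=bot.camera_model("wrist");im,d=bot.get_image("wrist");K=np.array(m["K"]);P=np.array(m["pose"])
v,u=np.mgrid[:400,:640];X=np.stack([(u-K[0,2])/K[0,0],-(v-K[1,2])/K[1,1],-np.ones_like(u)],-1)*d[...,None]
X=X@P[:3,:3].T+P[:3,3]-HG;bx,by,bz=X@UX,X@UY,X[...,2]
k=(d>0)&(abs(bz)<.012)&(abs(bx+.1)<.03)&(by>.06)&(by<.12);print("wall",k.sum(),np.percentile(by[k],[2,50,98]),np.percentile(bz[k],[10,50,90,98]))
E
```

```text
t: 14.9
ee_pos: [0.4243, 0.0695, 0.1684]
eef_rot: [-0.011, 0.826, -0.564, 0.009]
wrist_force: [-1.9, 0.2, 1.0]
gripper_width: 0.0527
grasp_force: 21.3
-14 755 [-26.7 -25.8 -24.9]
-6 1301 [-26.7 -25.8 -24.8]
2 1367 [-26.6 -25.7 -24.7]
10 1428 [-26.6 -25.6 -24.6]
18 1504 [-26.5 -25.6 -24.6]
26 1563 [-26.6 -25.6 -24.6]
34 1661 [-26.6 -25.6 -24.7]
42 1750 [-26.7 -25.7 -24.6]
50 1843 [-26.7 -25.6 -24.6]
58 1949 [-26.7 -25.7 -24.6]
66 2094 [-26.7 -25.6 -24.6]
74 705 [-26.6 -25.6 -24.6]
b -0.11070946160548847 0.17589210910494396 [0.42476246 0.06953756 0.16805102] [ 1.48 -0.4  -1.47  2.   -0.43  1.19 -2.6 ]
wall 707 [0.0829291  0.08512244 0.08597309] [-0.00801211  0.00031778  0.00156639  0.00214046]
```

Run:
```python
from h import *
p=HG-.16*UX-.185*UY
go([p[0],p[1],.2],YB+90)
```

```text
go [34.3  12.01 -2.91] turn -168.3 | tcp [0.4247 0.0685 0.1687] yaw -68.6 t 15.0
```

```bash
python3 -m inch '[0,0,-2,-100,0, 0,0,-3,-100,0, 0,0,-3,-100,0, 0,0,-3,-100,0, 0,0,-3,-100,0, 0,0,-3,-100,0, 0,0,-3,-100,0, 0,0,-3,-100,0,0,0,-3,-100,0,0,0,-3,-100,0,0,0,-3,-100,0,0,0,-3,-100,0]'
python3 - <<'E'
from h import *
p=HG-.16*UX-.185*UY
go([p[0],p[1],.2],YB+90);print(bot.observe()["q"].round(2))
E
```

```text
t: 16.2
ee_pos: [0.4236, 0.071, 0.1977]
eef_rot: [-0.0, 0.96, 0.28, 0.013]
wrist_force: [0.4, 0.1, -0.4]
gripper_width: 0.0526
grasp_force: 21.4
go [-18.47  31.57  -0.47] turn -67.2 | tcp [0.4236 0.071  0.1977] yaw 32.5 t 16.2
[ 1.01 -0.12 -1.18  1.96 -0.12  1.2  -1.13]
```

```bash
python3 -m inch '[-2,4,0,-67,0, -18.5,31.5,0,-67,0, -18.5,31.5,0,-67,0, -18.5,31.5,0,-67,0, -18.5,31.5,0,-67,0, -18.5,31.5,0,-67,0, -18.5,31.5,0,-67,0, -18.5,31.5,0,-67,0, -18.5,31.5,0,-67,0, -18.5,31.5,0,-67,0, -18.5,31.5,0,-67,0, -18.5,31.5,0,-67,0]'
python3 - <<'E'
from h import *
p=HG-.16*UX-.172*UY
go([p[0],p[1],.112],YB+90);print(bot.observe()["q"].round(2))
tilt()
m=bot.camera_model("wrist");im,d=bot.get_image("wrist");K=np.array(m["K"]);P=np.array(m["pose"]);cv2.imwrite("pics/w4.png",im[:,:,::-1])
v,u=np.mgrid[:400,:640];X=np.stack([(u-K[0,2])/K[0,0],-(v-K[1,2])/K[1,1],-np.ones_like(u)],-1)*d[...,None]
X=X@P[:3,:3].T+P[:3,3]
k=(d>0)&(X[...,0]>.36)&(X[...,0]<.6)&(X[...,1]>-.4)&(X[...,1]<-.22)&(X[...,2]>.06)&(X[...,2]<.17);print("near",k.sum(), np.percentile(X[k],[0,2,50],axis=0) if k.any() else "")
X=X-HG;bx,by,bz=X@UX,X@UY,X[...,2]
k=(d>0)&(abs(bz)<.012)&(abs(bx+.15)<.02)&(by<-.06)&(by>-.1);print("wall",k.sum(),np.percentile(by[k],[2,50,98]),np.percentile(bz[k],[10,50,90,98]))
E
```

```text
t: 17.4
ee_pos: [0.4333, -0.2931, 0.197]
eef_rot: [0.009, 0.65, 0.76, 0.012]
wrist_force: [0.8, 0.4, -0.6]
gripper_width: 0.0527
grasp_force: 21.4
go [1.09 0.11 8.51] turn -0.8 | tcp [ 0.4333 -0.2931  0.197 ] yaw 99.0 t 17.4
[ 1.22  0.19 -0.77  1.76  0.12  1.22  0.58]
-14 611 [-26.4 -25.5 -24.6]
-6 1310 [-26.4 -25.5 -24.6]
2 1346 [-26.4 -25.4 -24.5]
10 1430 [-26.3 -25.4 -24.4]
18 1502 [-26.3 -25.4 -24.4]
26 1555 [-26.4 -25.4 -24.4]
34 1660 [-26.4 -25.5 -24.5]
42 1735 [-26.4 -25.5 -24.6]
50 1846 [-26.5 -25.5 -24.5]
58 1914 [-26.6 -25.6 -24.5]
66 2077 [-26.6 -25.6 -24.6]
74 918 [-26.6 -25.6 -24.5]
near 893 [[ 0.51724086 -0.34486547  0.0600076 ]
 [ 0.51894128 -0.34321714  0.06019805]
 [ 0.55734099 -0.33384911  0.06474958]]
wall 353 [-0.08677336 -0.08571366 -0.08360398] [-0.00795383  0.00047849  0.00185303  0.00238563]
```

```bash
python3 -m inch '[0.5,0.1,4,-0.8,0, 1.1,0.1,7,-0.8,0, 1.1,0.1,8.4,-0.8,0, 1.1,0.1,8.4,-0.8,0, 2,0.1,8.4,-0.8,0, 2.4,0.1,7.8,-0.8,0, 2.7,0.1,7.15,-0.8,0, 3.0,0.1,6.6,-0.8,0, 3.36,0.1,6.0,-0.8,0, 3.36,0.1,6.0,-0.8,0]'
python3 - <<'E'
from h import *
tilt();print(bot.observe()["wrist_force"])
E
```

```text
t: 18.5
ee_pos: [0.431, -0.2608, 0.1394]
eef_rot: [0.011, 0.645, 0.764, 0.011]
wrist_force: [0.1, 0.3, -0.2]
gripper_width: 0.0525
grasp_force: 21.4
-14 624 [-26.4 -25.5 -24.6]
-6 1299 [-26.4 -25.5 -24.6]
2 1357 [-26.4 -25.5 -24.5]
10 1431 [-26.3 -25.4 -24.5]
18 1479 [-26.4 -25.4 -24.4]
26 1574 [-26.4 -25.5 -24.5]
34 1650 [-26.5 -25.5 -24.5]
42 1732 [-26.6 -25.5 -24.5]
50 1854 [-26.6 -25.6 -24.6]
58 1923 [-26.7 -25.6 -24.6]
66 2062 [-26.7 -25.6 -24.6]
74 965 [-26.7 -25.7 -24.2]
82 152 [19.  20.5 68.5]
[-0.26594158 -0.37017165 -0.42686105]
```

```bash
python3 -m inch '[-2.1,0,0,0,0, -2.1,0,1.5,0,0, -2.1,0,2.7,0,0, -2.1,0,2.7,0,0, -1.4,0,2.7,0,0, -0.8,0,2.7,0,0, -0.5,0,2.7,0,0,-0.5,0,2.7,0,0]'
python3 - <<'E'
from h import *
tilt();s=bot.observe();print(s["wrist_force"],s["ee_pos"],(s["ee_pos"]-HG)@UY)
E
```

```text
t: 19.35
ee_pos: [0.4332, -0.2689, 0.1131]
eef_rot: [0.014, 0.646, 0.763, 0.01]
wrist_force: [3.1, -13.4, 0.4]
gripper_width: 0.0525
grasp_force: 21.2
-14 750 [-26.7 -25.8 -24.9]
-6 1318 [-26.6 -25.6 -24.7]
2 1377 [-26.4 -25.4 -24.5]
10 1427 [-26.1 -25.2 -24.3]
18 1484 [-26.  -25.1 -24.1]
26 1574 [-25.9 -25.  -24. ]
34 1650 [-25.9 -24.9 -23.9]
42 1720 [-25.8 -24.8 -23.8]
50 1830 [-25.6 -24.6 -23.6]
58 1931 [-25.5 -24.5 -23.4]
66 1990 [-25.4 -24.4 -23.2]
74 1227 [-25.1 -23.6  -5.4]
82 231 [-7.9 -5.8 63. ]
[  2.08078376 -12.79147655   0.59566937] [ 0.43319884 -0.26893115  0.11309927] -0.1591164778123752
```

```bash
python3 -m inch '[0.3,0,-0.5,0,0, 0.6,0,-1.05,0,0, 0.95,0,-1.6,0,0, 1.3,0,-2.15,0,0, 1.7,0,-2.65,0,0, 2.15,0,-3.1,0,0, 2.15,0,-3.1,0,0]'
python3 - <<'E'
from h import *
tilt();s=bot.observe();print(s["wrist_force"],s["ee_pos"],(s["ee_pos"]-HG)@UY)
E
```

```text
t: 20.1
ee_pos: [0.4287, -0.2454, 0.1442]
eef_rot: [0.012, 0.645, 0.764, 0.011]
wrist_force: [1.5, -5.2, 5.6]
gripper_width: 0.0521
grasp_force: 21.6
-22 9 [-34.  -33.8 -33.1]
-14 1858 [-34.8 -32.6 -30.2]
-6 1829 [-30.5 -28.  -25.5]
2 1739 [-25.9 -23.3 -20.8]
10 1631 [-21.1 -18.7 -16.3]
18 1572 [-16.6 -14.1 -11.7]
26 1477 [-11.9  -9.5  -7.2]
34 1423 [-7.3 -5.  -2.7]
42 1353 [-2.8 -0.4  2. ]
50 1293 [1.8 4.2 6.6]
58 702 [ 6.3  7.8 35.6]
66 126 [23.4 24.9 69.7]
74 127 [23.5 25.3 72.5]
82 139 [23.4 24.9 76.9]
[ 1.21207031 -5.51100849  6.18043222] [ 0.42866253 -0.24544923  0.1440218 ] -0.1352055099446622
```

```bash
python3 -m inch '[0.5,0,-0.45,0,0, 1.0,0,-0.85,0,0, 1.6,0,-1.15,0,0, 2.2,0,-1.42,0,0, 2.8,0,-1.62,0,0, 3.45,0,-1.78,0,0, 4.1,0,-1.88,0,0, 4.75,0,-1.93,0,0, 5.4,0,-1.9,0,0, 6.0,0,-1.85,0,0, 6.0,0,-1.85,0,0]'
python3 - <<'E'
from h import *
tilt();s=bot.observe();print(s["wrist_force"],s["ee_pos"],(s["ee_pos"]-HG)@UY)
E
```

```text
t: 21.25
ee_pos: [0.4174, -0.1846, 0.1612]
eef_rot: [0.01, 0.645, 0.764, 0.011]
wrist_force: [-0.6, -0.6, 7.7]
gripper_width: 0.0523
grasp_force: 24.1
-14 493 [-47.7 -46.9 -46. ]
-6 5153 [-47.6 -36.2 -18.6]
2 3296 [-15.6   1.   24.1]
10 591 [26.3 33.1 42.6]
18 74 [41.2 42.4 76.8]
26 81 [41.1 42.3 80.1]
34 82 [41.1 42.2 83.8]
42 94 [41.1 42.8 76.8]
50 132 [41.  50.  80.2]
58 243 [41.3 64.2 76.1]
66 258 [41.2 64.7 77. ]
74 261 [41.3 64.4 75.5]
82 273 [41.3 64.3 74.8]
[-0.11066912  0.23333339  7.38902901] [ 0.41740405 -0.18465244  0.16124974] -0.07338024045199579
```

```bash
python3 -m inch '[0.5,0,0.1,0,0, 1.0,0,0.2,0,0, 1.5,0,0.3,0,0, 1.9,0,0.4,0,0, 2.1,0,0.45,0,0, 2.1,0,0.45,0,0]'
python3 - <<'E'
from h import *
tilt();s=bot.observe();print(s["wrist_force"],s["ee_pos"],(s["ee_pos"]-HG)@UY)
E
```

```text
t: 21.9
ee_pos: [0.4142, -0.1644, 0.1569]
eef_rot: [0.011, 0.645, 0.764, 0.011]
wrist_force: [0.7, -2.4, 7.2]
gripper_width: 0.0525
grasp_force: 24.5
-14 99 [-50.4 -49.4  68.5]
-6 7882 [-50.1 -30.8  26.9]
2 79 [36.8 38.  77.7]
10 79 [37.  38.3 81. ]
18 77 [36.6 38.  83.5]
26 123 [36.7 45.8 81. ]
34 204 [36.7 60.  75.7]
42 252 [37.  60.1 76.7]
50 242 [36.9 60.  76.4]
58 275 [36.8 60.2 72.7]
66 277 [37.1 60.  74.2]
74 202 [36.7 59.7 78.6]
82 143 [36.7 38.5 77.8]
[ 0.41256549 -1.80227018  7.12766638] [ 0.41423055 -0.16444679  0.15688477] -0.05292900938183637
```

```bash
cat >> h.py <<'E'
def face():
    "fit the camera-side face of the upright carton in tool axes (mm)"
    s=bot.observe();q=s["eef_rot"];r=R.from_quat([q[1],q[2],q[3],q[0]]).as_matrix()
    m=bot.camera_model("wrist");im,d=bot.get_image("wrist");K=np.array(m["K"]);P=np.array(m["pose"])
    v,u=np.mgrid[:400,:640];X=np.stack([(u-K[0,2])/K[0,0],-(v-K[1,2])/K[1,1],-np.ones_like(u)],-1)*d[...,None]
    X=(X@P[:3,:3].T+P[:3,3]-s["ee_pos"])@r*1000
    k=(d>0)&(abs(X[...,1])<22)&(abs(X[...,0])<25)&(X[...,2]>-40)&(X[...,2]<35);p=X[k]
    for _ in range(3):
        A=np.c_[p[:,1],p[:,2],np.ones(len(p))];co=np.linalg.lstsq(A,p[:,0],rcond=None)[0];e=abs(A@co-p[:,0]);p=p[e<max(2,2*np.median(e))]
    k=(d>0)&(abs(X[...,1])<22)&(abs(X[...,0])<25)&(X[...,2]<-40)&(X[...,2]>-70)
    k2=(d>0)&(abs(X[...,1])<40)&(abs(X[...,0]-co[2]-20*co[1])<4)&(X[...,2]>15)&(X[...,2]<30)
    print("face: tilt deg %.1f yaw deg %.1f x at z0 %.1f"%(*np.degrees(np.arctan(co[[1,0]])),co[2]),len(p),"top z",np.percentile(X[k][:,2],[5,50]) if k.any() else "", "y edges",np.percentile(X[k2][:,1],[1,99]).round(1) if k2.any() else "")
E
python3 - <<'E'
from h import *
face();go([.46,.07,.2],YB+90)
E
```

```text
face: tilt deg -2.8 yaw deg 0.9 x at z0 -5.8 5330 top z [-50.63276842 -49.19589656] y edges [-26.   24.8]
go [22.34  8.57 -4.07] turn -0.1 | tcp [ 0.4142 -0.1644  0.1569] yaw 99.6 t 22.0
```

```bash
python3 -m inch '[0,0,-2,0,0, 0,0,-4,0,0, 3,1.2,-4.1,0,0, 6,2.3,-4.1,0,0, 9,3.5,-4.1,0,0, 12,4.6,-4.1,0,0, 15,5.8,-4.1,0,0, 18,6.9,-4.1,0,0, 21,8,-4.1,0,0, 22.3,8.5,-4.1,0,0, 22.3,8.5,-2,0,0, 22.3,8.5,1,0,0]'
python3 -m inch '[0,0,3,0,0, 0,0,6,0,0, 0,0,9,0,0, 0,0,10.5,0,0, 0,0,10.8,0,0, 0,0,10.8,0,0]'
python3 - <<'E'
from h import *
face();s=bot.observe();print(s["ee_pos"],s["wrist_force"])
E
```

```text
t: 23.2
ee_pos: [0.4606, 0.0708, 0.1488]
eef_rot: [0.01, 0.645, 0.764, 0.012]
wrist_force: [0.0, -0.4, -1.1]
gripper_width: 0.0524
grasp_force: 23.8
t: 23.8
ee_pos: [0.463, 0.0706, 0.0407]
eef_rot: [0.009, 0.645, 0.764, 0.011]
wrist_force: [0.6, 0.0, -0.7]
gripper_width: 0.0525
grasp_force: 23.8
face: tilt deg -2.6 yaw deg 0.9 x at z0 -5.7 5367 top z [-50.55965836 -49.15210028] y edges [-25.9  24.6]
[0.46358212 0.07038135 0.0412813 ] [-0.35285426  0.63154683 -0.2825817 ]
```

```bash
python3 -m inch '[0,0,0.2,0,0, 0,0,0.4,0,0, 0,0,0.5,0,0,0,0,0.6,0,0, 0,0,0.6,0,0]'
python3 - <<'E'
from h import *
face();s=bot.observe();print(s["ee_pos"],s["wrist_force"])
E
```

```text
t: 24.35
ee_pos: [0.4661, 0.0708, 0.0377]
eef_rot: [0.011, 0.645, 0.764, 0.013]
wrist_force: [-8.2, 1.6, 33.5]
gripper_width: 0.0526
grasp_force: 37.7
face: tilt deg -3.0 yaw deg 1.0 x at z0 -6.0 5292 top z [-51.68859952 -49.84114371] y edges [-27.5  23.2]
[0.46600761 0.07078222 0.03772588] [-7.75221334  0.13421652 32.97807144]
```

```bash
python3 -m inch '[0,0,-0.3,0,0, 0,0,-0.35,0,0, 0,0,-0.35,0,-0.2, 0,0,-0.35,0,-0.3, 0,0,-0.35,0,-0.4, 0,0,-0.35,0,-0.5, 0,0,-0.35,0,-0.6, 0,0,-0.35,0,-0.6]'
python3 - <<'E'
from h import *
face();s=bot.observe();print(s["ee_pos"],s["wrist_force"],s["gripper_width"])
E
```

```text
t: 25.2
ee_pos: [0.4638, 0.0698, 0.0382]
eef_rot: [0.01, 0.645, 0.764, 0.012]
wrist_force: [-0.1, 0.0, -0.3]
gripper_width: 0.0682
grasp_force: 0.0
face: tilt deg -1.0 yaw deg 1.0 x at z0 -7.3 5725 top z [-51.0712329  -48.01836745] y edges [-27.1  23.6]
[0.46379132 0.0698237  0.03822717] [-0.12688393  0.10280446 -0.49622858] 0.06845726650809203
```

```bash
python3 -m inch '[-0.5,-0.15,-0.7,0,-0.6, -1.2,-0.15,-1.5,0,-0.6, -2,-0.15,-1.5,0,-0.6, -2,-0.15,-1.5,0,-0.6, -2,-0.15,-1.5,0,-0.3, -2,-0.15,-1.5,0,0, -2,-0.15,-1.5,0,0,-2,-0.15,-1.5,0,0, -2,-0.15,-2,0,0, -2,-0.15,-4,0,0, -2,-0.15,-6,0,0,-2,-0.15,-6,0,0]' 40
python3 - <<'E'
from h import *
face();s=bot.observe();print(s["ee_pos"],s["wrist_force"],s["gripper_width"],s["grasp_force"])
m=bot.camera_model("wrist");im,d=bot.get_image("wrist");cv2.imwrite("pics/w5.png",im[:,:,::-1])
p=HG-.1225*UX
go([p[0],p[1],.21],YB)
E
```

```text
t: 26.45
ee_pos: [0.4652, 0.0501, 0.1003]
eef_rot: [0.011, 0.645, 0.764, 0.013]
wrist_force: [0.2, 0.6, 0.1]
gripper_width: 0.0528
grasp_force: 42.0
face: tilt deg 7.6 yaw deg 0.7 x at z0 11.2 7104 top z [-69.87380755 -68.64772944] y edges [-25.8  24.7]
[0.46456589 0.04957831 0.09901137] [ 0.52298939  0.36774878 -0.76117679] 0.05248954432718819 42.01142191886902
go [-14.96  -4.31 -11.32] turn 89.8 | tcp [0.464  0.0494 0.0982] yaw 99.6 t 26.55
```

Run:
```python
from h import *
s=bot.observe();q=s["eef_rot"];r=R.from_quat([q[1],q[2],q[3],q[0]]).as_matrix()
m=bot.camera_model("wrist");im,d=bot.get_image("wrist");K=np.array(m["K"]);P=np.array(m["pose"])
v,u=np.mgrid[:400,:640];X=np.stack([(u-K[0,2])/K[0,0],-(v-K[1,2])/K[1,1],-np.ones_like(u)],-1)*d[...,None]
X=(X@P[:3,:3].T+P[:3,3]-s["ee_pos"])@r*1000
p=X[(d>0)&(abs(X[...,1])<20)&(abs(X[...,0])<45)]
for z in range(-90,95,8):
    j=abs(p[:,2]-z)<4
    if j.sum()>5: print(z,j.sum(),np.percentile(p[j,0],[5,50,95]).round(1))
```

```text
-90 3846 [10.5 11.6 18.9]
-82 3221 [10.5 11.4 17.6]
-74 1098 [ 9.5 10.4 17.5]
-34 5574 [-12.7   1.2  12. ]
-26 693 [11.5 11.9 12.4]
-18 567 [11.4 11.9 12.4]
-10 494 [11.3 11.8 12.3]
-2 435 [11.4 11.8 12.3]
6 365 [11.4 11.9 12.3]
14 319 [11.4 11.9 12.3]
22 277 [11.6 12.  12.3]
30 248 [11.6 12.  12.3]
38 208 [11.6 12.  12.3]
46 202 [11.7 12.  12.3]
54 9 [11.7 11.7 11.8]
94 2135 [ 0.9 22.8 42.6]
```

View pics/w5.png

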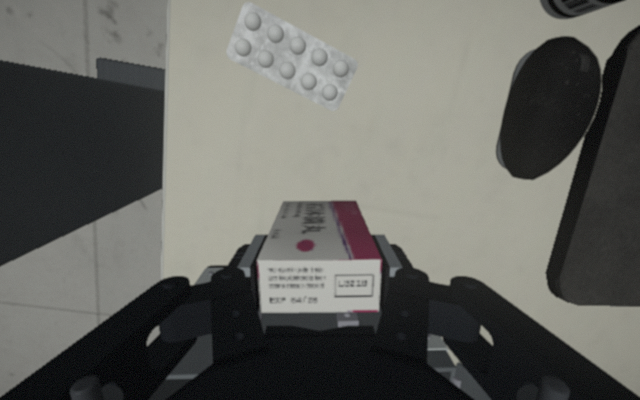

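```bash
python3 -c "
from h import *
p=HG-.17*UX
go([p[0],p[1],.215],YB)"; python3 -m inch '[0,0,-4,0,0, 0,0,-8,0,0, 0,0,-11.5,0,0, 0,0,-11.5,0,0, 0,0,-11.5,45,0,0,0,-11.5,45,0,0,0,-11.5,45,0,0,0,-11.5,45,0,0,0,-11.5,89.8,0,0,0,-11.5,89.8,0,0,0,-11.5,89.8,0,0,0,-11.5,89.8,0]'
python3 -c "
from h import *
p=HG-.17*UX
go([p[0],p[1],.215],YB)"
```

```text
go [-14.97  -9.02 -12.01] turn 89.8 | tcp [0.4636 0.0494 0.0977] yaw 99.6 t 26.6
t: 27.8
ee_pos: [0.4599, 0.0488, 0.2117]
eef_rot: [0.001, 0.965, 0.263, 0.014]
wrist_force: [0.4, -0.4, -1.3]
gripper_width: 0.0523
grasp_force: 42.6
go [-13.73  10.79  -0.6 ] turn 20.7 | tcp [0.4599 0.0488 0.2117] yaw 30.5 t 27.8
```

```bash
python3 -m inch '[-2,1.5,0,20,0,-5,4,0,20,0,-9,7,0,20,0,-12,9.4,0,20,0,-13.7,10.8,0,20,0,-13.7,10.8,0,20,0]'
python3 - <<'E'
from h import *
p=HG-.17*UX
go([p[0],p[1],.215],YB)
m=bot.camera_model("wrist");im,d=bot.get_image("wrist");cv2.imwrite("pics/w6.png",im[:,:,::-1])
l=bot.landmark_of("slot_floor","wrist");print(l[:1])
if l: 
    q=proj_inv("wrist",l[0]["at"],z=.005,m=m)-HG;print("slot b",q@UX,q@UY)
K=np.array(m["K"]);P=np.array(m["pose"])
v,u=np.mgrid[:400,:640];X=np.stack([(u-K[0,2])/K[0,0],-(v-K[1,2])/K[1,1],-np.ones_like(u)],-1)*d[...,None]
X=X@P[:3,:3].T+P[:3,3]-HG;bx,by,bz=X@UX,X@UY,X[...,2]+.118
k=(d>0)&(by>-.029)&(by<.029)&(bx>-.185)&(bx<0)&(bz>.0)&(bz<.125)
for x in np.arange(-.184,0,.003):
    j=k&(abs(bx-x)<.0015)
    if j.sum()>5: print(x.round(3),j.sum(),np.percentile(bz[j],[5,50,95]).round(3))
k=(d>0)&(abs(bz-.0865)<.004)&(bx>-.15)&(bx<-.095)
for lo,hi in((-.15,-.13),(-.115,-.095)):
    j=k&(bx>lo)&(bx<hi)
    if j.any(): print("plate",lo,j.sum(),np.percentile(bx[j],[2,50,98]).round(4),np.percentile(by[j],[2,98]).round(4))
E
```

```text
t: 28.4
ee_pos: [0.3963, -0.1169, 0.2089]
eef_rot: [-0.002, 0.996, 0.092, 0.014]
wrist_force: [-0.0, 0.1, -0.3]
gripper_width: 0.0525
grasp_force: 42.5
go [ 0.05 -0.3  -0.61] turn 0.8 | tcp [ 0.3963 -0.1169  0.2089] yaw 10.5 t 28.4
[{'at': [318.2, 143.5], 'conf': 0.59}]
slot b -0.12696133084655456 -8.678560409296904e-05
-0.175 391 [0.007 0.038 0.091]
-0.172 505 [0.004 0.053 0.098]
-0.169 253 [0.003 0.095 0.097]
-0.166 224 [0.003 0.094 0.097]
-0.163 117 [0.003 0.004 0.005]
-0.16 109 [0.003 0.004 0.005]
-0.157 111 [0.003 0.004 0.005]
-0.154 44 [0.003 0.004 0.006]
-0.142 629 [0.007 0.063 0.089]
-0.139 108 [0.005 0.006 0.007]
-0.136 130 [0.005 0.006 0.007]
-0.133 112 [0.005 0.006 0.007]
-0.13 131 [0.005 0.006 0.007]
-0.127 111 [0.005 0.006 0.007]
-0.124 143 [0.005 0.006 0.007]
-0.121 109 [0.005 0.006 0.007]
-0.118 137 [0.005 0.006 0.008]
-0.115 119 [0.005 0.006 0.007]
-0.112 125 [0.005 0.006 0.007]
-0.109 135 [0.005 0.006 0.007]
-0.106 165 [0.005 0.007 0.088]
-0.103 204 [0.031 0.088 0.089]
-0.1 111 [0.087 0.088 0.089]
-0.097 366 [0.006 0.068 0.111]
-0.094 269 [0.109 0.11  0.112]
-0.091 2
[... 152 characters left out ...]
6 281 [0.109 0.111 0.112]
-0.073 283 [0.109 0.111 0.112]
-0.07 288 [0.109 0.111 0.112]
-0.067 34 [0.109 0.11  0.111]
-0.064 173 [0.085 0.088 0.089]
-0.061 243 [0.082 0.087 0.089]
-0.058 38 [0.087 0.088 0.089]
-0.052 100 [0.043 0.075 0.102]
-0.049 1071 [0.045 0.086 0.104]
-0.046 275 [0.102 0.104 0.105]
-0.043 282 [0.102 0.104 0.105]
-0.04 278 [0.103 0.104 0.105]
-0.037 285 [0.102 0.104 0.105]
-0.034 286 [0.103 0.104 0.105]
-0.031 292 [0.103 0.104 0.105]
-0.028 299 [0.103 0.104 0.105]
-0.025 20 [0.103 0.103 0.104]
-0.022 31 [0.064 0.081 0.089]
-0.004 1304 [0.036 0.06  0.079]
plate -0.15 289 [-0.1485 -0.1415 -0.1309] [-0.0833  0.0832]
plate -0.115 466 [-0.1133 -0.1026 -0.0961] [-0.0834  0.083 ]
```

View pics/w6.png

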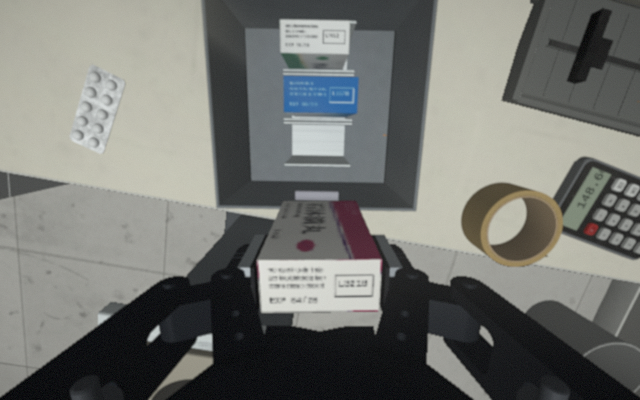

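```bash
python3 -c "
from h import *
p=HG-.122*UX-.0005*UY
go([p[0],p[1],.155],YB)"
```

```text
go [4.47 0.12 5.57] turn 1.1 | tcp [ 0.3979 -0.1138  0.2094] yaw 10.8 t 28.5
```

```bash
python3 -m inch '[1.5,0.1,0,1,0, 3,0.1,0,1,0, 4.4,0.1,0,1,0, 4.4,0.1,2,1,0, 4.4,0.1,4,1,0, 4.4,0.1,5.3,1,0, 4.4,0.1,5.3,1,0, 4.4,0.1,5.3,1,0]'
python3 - <<'E'
from h import *
p=HG-.122*UX-.0005*UY
s=bot.observe();q=s["eef_rot"];print(R.from_quat([q[1],q[2],q[3],q[0]]).as_matrix()[:,2].round(4))
go([p[0],p[1],.06],YB)
m=bot.camera_model("wrist");im,d=bot.get_image("wrist")
K=np.array(m["K"]);P=np.array(m["pose"])
v,u=np.mgrid[:400,:640];X=np.stack([(u-K[0,2])/K[0,0],-(v-K[1,2])/K[1,1],-np.ones_like(u)],-1)*d[...,None]
X=X@P[:3,:3].T+P[:3,3]-HG;bx,by,bz=X@UX,X@UY,X[...,2]+.118
k=(d>0)&(abs(by)<.02)&(abs(bx+.11)<.03)&(bz>.092)&(bz<.2)
for z in np.arange(.09,.2,.012):
    j=k&(abs(bz-z)<.006)&(bx<-.099)
    if j.sum()>5: print("face",z.round(3),j.sum(),np.percentile(bx[j],[5,50,95]).round(4))
j=(d>0)&(abs(bz-.088)<.003)&(bx>-.108)&(bx<-.099);print("plate",j.sum(),np.percentile(bx[j],[2,50,98]).round(4),np.percentile(by[j],[1,99]).round(4))
j=(d>0)&(bz>.1)&(bz<.13)&(bx>-.116)&(bx<-.099)&(abs(by)<.04);print("carton by",np.percentile(by[j],[1,99]).round(4))
E
```

```text
t: 29.3
ee_pos: [0.4435, -0.1058, 0.1591]
eef_rot: [-0.002, 0.996, 0.086, 0.015]
wrist_force: [0.6, 0.6, -0.2]
gripper_width: 0.0525
grasp_force: 42.5
[ 0.0297  0.0058 -0.9995]
go [-0.3   0.04  9.9 ] turn 0.2 | tcp [ 0.4435 -0.1058  0.1591] yaw 9.9 t 29.3
face 0.114 280 [-0.1098 -0.1094 -0.109 ]
face 0.126 344 [-0.1102 -0.1098 -0.1094]
face 0.138 420 [-0.1106 -0.1102 -0.1097]
face 0.15 521 [-0.1111 -0.1105 -0.11  ]
face 0.162 655 [-0.1115 -0.111  -0.1104]
face 0.174 805 [-0.1118 -0.1113 -0.1107]
face 0.186 1039 [-0.1121 -0.1116 -0.111 ]
face 0.198 5343 [-0.1365 -0.1232 -0.1117]
plate 478 [-0.1069 -0.1031 -0.1004] [-0.0834  0.083 ]
carton by [-0.0249  0.0258]
```

```bash
python3 -m inch '[-0.05,0,1.5,0,0, -0.1,0,3,0,0, -0.15,0,4.5,0,0, -0.2,0,6,0,0, -0.23,0,7.5,0,0, -0.27,0,8.8,0,0, -0.3,0,9.5,0,0, -0.3,0,9.8,0,0, -0.3,0,9.8,0,0]'
python3 - <<'E'
from h import *
s=bot.observe();b=s["ee_pos"]-HG;print(b@UX,b@UY,s["ee_pos"][2],s["wrist_force"],s["gripper_width"])
E
```

```text
t: 30.25
ee_pos: [0.4433, -0.1064, 0.0608]
eef_rot: [-0.001, 0.996, 0.086, 0.015]
wrist_force: [-0.1, -1.1, -0.6]
gripper_width: 0.0526
grasp_force: 42.5
-0.12222036858836033 -0.000637082548885344 0.0607754238916702 [-0.13704277 -1.05379613 -0.55376251] 0.05255193282361405
```

```bash
python3 -m inch '[0,0,0.15,0,0, 0,0,0.25,0,0, 0,0,0.25,0,0, 0,0,0.2,0,-0.2, 0,0,0.2,0,-0.3, 0,0,0.2,0,-0.45, 0,0,0.2,0,-0.6,0,0,0.2,0,-0.6, 0,0,-0.5,0,-0.6, 0.1,0,-2,0,-0.6, 0.2,0,-5,0,-0.6, 0.4,0,-9,0,-0.6]'
python3 -m inch '[0,0,-4,0,0, -3,0,-8,0,1, -5,0,-10,0,1, -5,0,-10,0,1]'
python3 - <<'E'
from h import *
s=bot.observe();b=s["ee_pos"]-HG;print(b@UX,b@UY,s["ee_pos"][2],s["wrist_force"],s["gripper_width"])
m=bot.camera_model("wrist");im,d=bot.get_image("wrist");cv2.imwrite("pics/w7.png",im[:,:,::-1])
K=np.array(m["K"]);P=np.array(m["pose"])
v,u=np.mgrid[:400,:640];X=np.stack([(u-K[0,2])/K[0,0],-(v-K[1,2])/K[1,1],-np.ones_like(u)],-1)*d[...,None]
X=X@P[:3,:3].T+P[:3,3]-HG;bx,by,bz=X@UX,X@UY,X[...,2]+.118
for n,lo,hi,zz in(("carton",-.15,-.1,.093),("blue",-.105,-.055,.11),("green",-.06,-.015,.103)):
    j=(d>0)&(bx>lo)&(bx<hi)&(abs(by)<.045)&(abs(bz-zz)<.003)
    if j.sum()>9: print(n,j.sum(),np.median(bz[j]).round(4),cv2.minAreaRect(np.c_[bx[j],by[j]].astype(np.float32)*1000))
j=(d>0)&(bx>-.15)&(bx<-.1)&(abs(by)<.045)&(bz>.07);print(j.sum(),np.percentile(bz[j],[5,25,50,75,95]))
E
```

```text
t: 31.45
ee_pos: [0.4435, -0.1056, 0.1512]
eef_rot: [-0.002, 0.996, 0.086, 0.014]
wrist_force: [0.6, -1.1, 0.6]
gripper_width: 0.0684
grasp_force: 0.0
t: 31.85
ee_pos: [0.3919, -0.1163, 0.2523]
eef_rot: [0.001, 0.996, 0.085, 0.016]
wrist_force: [0.1, -0.7, -0.8]
gripper_width: 0.0102
grasp_force: 0.0
-0.1745659654450203 -0.001723519064094202 0.2523425828378186 [ 0.08119466 -0.67643118 -0.83915596] 0.010166427594622557
carton 1252 0.0936 ((-122.86410522460938, -0.06579399108886719), (51.6302604675293, 25.686838150024414), 89.94754028320312)
blue 1938 0.1105 ((-82.47334289550781, -2.4722557067871094), (27.42490577697754, 59.826133728027344), 0.013435112312436104)
green 1686 0.1037 ((-38.308101654052734, 2.953653335571289), (54.95603942871094, 24.637113571166992), 89.4114990234375)
1657 [0.08670312 0.09177679 0.09327037 0.09387737 0.09469648]
```

Run:
```python
from h import *
for c in("top","scene"):
    m=bot.camera_model(c);im,d=bot.get_image(c);K=np.array(m["K"]);P=np.array(m["pose"])
    v,u=np.mgrid[:400,:640];X=np.stack([(u-K[0,2])/K[0,0],-(v-K[1,2])/K[1,1],-np.ones_like(u)],-1)*d[...,None]
    X=X@P[:3,:3].T+P[:3,3];x,y,z=X[...,0],X[...,1],X[...,2]
    for y0 in(-.17,-.13,-.09,-.05,-.01,.05):
        k=(d>0)&(abs(y-y0)<.015)&(z>.2)&(z<.42)&(x>.64)&(x<1)
        if k.sum()>5: print(c,y0,k.sum(),np.percentile(x[k],[1,5,50]).round(3),np.percentile(z[k],[5,95]).round(2))
    b=X-HG;k=(d>0)&(abs(b@UY)<.085)&(b[...,2]>.1)&(b[...,2]<.2)&(b@UX>-.03)&(b@UX<.1)
    bb=np.c_[(b@UX)[k],b[k][:,2]]
    for zz in(.12,.15,.165,.175,.185):
        j=abs(bb[:,1]-zz)<.006
        if j.sum()>4: print("lid",zz,j.sum(),np.percentile(bb[j,0],[5,50,95]).round(4))
```

```text
top -0.17 6 [0.642 0.642 0.644] [0.28 0.29]
top -0.13 242 [0.641 0.789 0.792] [0.22 0.39]
top -0.09 351 [0.641 0.647 0.794] [0.21 0.39]
top -0.05 338 [0.643 0.781 0.789] [0.21 0.39]
top -0.01 325 [0.775 0.777 0.784] [0.22 0.39]
top 0.05 333 [0.767 0.77  0.776] [0.22 0.39]
lid 0.12 124 [0.043  0.0485 0.052 ]
lid 0.15 129 [0.0485 0.0597 0.0808]
lid 0.165 275 [0.0269 0.0616 0.0692]
lid 0.175 126 [0.0352 0.0596 0.0661]
scene -0.13 261 [0.787 0.788 0.791] [0.21 0.39]
scene -0.09 251 [0.64  0.714 0.792] [0.21 0.39]
scene -0.05 256 [0.779 0.78  0.787] [0.22 0.39]
scene -0.01 273 [0.774 0.776 0.782] [0.21 0.39]
scene 0.05 298 [0.766 0.768 0.775] [0.21 0.39]
lid 0.12 72 [0.0377 0.0462 0.0497]
lid 0.15 82 [0.046  0.0578 0.0793]
lid 0.165 203 [0.0249 0.0604 0.068 ]
lid 0.175 143 [0.034  0.0585 0.0653]
```

Run:
```python
from h import *
p=HG+.11*UX+.065*UY
go([p[0],p[1],.36],YB)
go([p[0],p[1],.263],YB)
```

```text
go [ 28.72  -6.5  -10.26] turn 0.1 | tcp [ 0.3924 -0.1151  0.2489] yaw 9.9 t 32.0
go [28.43 -6.5  -0.56] turn 0.1 | tcp [ 0.3924 -0.1151  0.2489] yaw 9.9 t 32.0
```

```bash
python3 -m inch '[0,-2,-4,0,1, 0,-4,-8,0,1, 0,-6.5,-10.3,0,1, 28.7,-6.5,-10.3,0,1, 28.7,-6.5,-10.3,0,1, 28.7,-6.5,-10.3,0,1, 28.7,-6.5,-10.3,0,1, 28.7,-6.5,-10.3,0,1, 28.7,-6.5,-10.3,0,1, 28.7,-6.5,-10.3,0,1, 28.7,-6.5,-10.3,0,1]'
python3 -m inch '[0,0,4,0,1, 0,0,8,0,1, -0.2,0,9.7,0,1, -0.2,0,9.7,0,1]'
python3 - <<'E'
from h import *
s=bot.observe();b=s["ee_pos"]-HG;print(b@UX,b@UY,b[2],s["wrist_force"],s["q"].round(2))
E
```

```text
t: 33.1
ee_pos: [0.6642, 0.0017, 0.3545]
eef_rot: [-0.005, 0.996, 0.089, 0.012]
wrist_force: [-0.9, -0.3, -0.4]
gripper_width: -0.0001
grasp_force: 0.0
t: 33.5
ee_pos: [0.6604, -0.0027, 0.2599]
eef_rot: [-0.002, 0.996, 0.086, 0.012]
wrist_force: [-0.0, -0.4, -0.8]
gripper_width: -0.0003
grasp_force: 0.0
0.10925941767626256 0.06481789097578869 0.14187941527854403 [-0.04081249 -0.44182656 -0.8008166 ] [ 0.65  0.61 -1.12  1.3   0.55  1.53 -1.79]
```

```bash
python3 -m inch '[-2,0,0,0,1, -3.5,0,0,0,1, -5,0,-0.2,0,1, -6.5,0,-0.5,0,1, -8,0,-0.7,0,1, -9.5,0,-0.8,0,1, -10.8,0,-0.7,0,1, -12,0,-0.6,0,1, -13.5,0,-0.25,0,1, -15,0,0.1,0,1, -16.4,0,0.75,0,1, -17.7,0,1.4,0,1]'
python3 - <<'E'
from h import *
s=bot.observe();b=s["ee_pos"]-HG;print(b@UX,b@UY,b[2],s["wrist_force"])
E
```

```text
t: 34.7
ee_pos: [0.4882, -0.0318, 0.2456]
eef_rot: [-0.001, 0.996, 0.086, 0.016]
wrist_force: [0.4, -0.3, 2.8]
gripper_width: -0.0003
grasp_force: 0.7
-0.06536662043843779 0.06525470039222665 0.12756244336428313 [ 0.38227365 -0.27010881  2.76119762]
```

```bash
python3 -m inch '[-1.25,0,0.85,0,1, -2.4,0,1.8,0,1, -3.5,0,2.9,0,1, -4.4,0,4.1,0,1, -5.25,0,5.35,0,1, -6.05,0,6.7,0,1, -6.6,0,8.1,0,1, -6.9,0,8.8,0,1, -7.1,0,9.5,0,1, -7.2,0,10.1,0,1, -7.3,0,10.5,0,1]'
python3 - <<'E'
from h import *
s=bot.observe();b=s["ee_pos"]-HG;print(b@UX,b@UY,b[2],s["wrist_force"])
E
```

```text
t: 35.8
ee_pos: [0.4193, -0.0445, 0.1373]
eef_rot: [-0.002, 0.996, 0.086, 0.015]
wrist_force: [0.1, -0.5, 0.3]
gripper_width: 0.0
grasp_force: 0.0
-0.13541814299485705 0.06445419341669914 0.019298290389130446 [ 0.14536066 -0.47994019  0.32028073]
```

```bash
python3 -m inch '[0,0,0.3,0,1, 0,0,0.6,0,1, 0,0,0.9,0,1, 0,0,1.1,0,1, 0,0,1.3,0,1, 0,0,1.5,0,1, 0,0,1.65,0,1, 0,0,1.8,0,1, 0,0,1.8,0,1]'
python3 - <<'E'
from h import *
s=bot.observe();b=s["ee_pos"]-HG;print(b@UX,b@UY,b[2],s["wrist_force"])
E
```

```text
t: 36.7
ee_pos: [0.4204, -0.0446, 0.121]
eef_rot: [-0.001, 0.996, 0.086, 0.015]
wrist_force: [-11.6, 1.3, 31.5]
gripper_width: 0.0001
grasp_force: 15.5
-0.13437298157184718 0.0641078360704816 0.0030040494965243025 [-11.56656435   1.26383265  31.51449632]
```

```bash
python3 -m inch '[0,0,-1,0,1, 0,0,-4,0,1, -1,-3,-8,0,1, -3,-8,-12,0,1, -5,-13,-14,0,1, -5,-17,-14,0,1, -5,-17,-14,0,1, -5,-17,-14,0,1]'
python3 - <<'E'
from h import *
for cam in("top","scene"):
    m=bot.camera_model(cam);im,d=bot.get_image(cam);K=np.array(m["K"]);P=np.array(m["pose"])
    if cam=="scene": cv2.imwrite("pics/s9.png",cv2.resize(im[100:330,200:460,::-1],(678,600)))
    v,u=np.mgrid[:400,:640];X=np.stack([(u-K[0,2])/K[0,0],-(v-K[1,2])/K[1,1],-np.ones_like(u)],-1)*d[...,None]
    X=X@P[:3,:3].T+P[:3,3]-HG;bx,by,bz=X@UX,X@UY,X[...,2]+.118
    k=(d>0)&(abs(abs(by)-.067)<.015)&(bx>-.17)&(bx<-.01)&(bz>.1)&(bz<.16)
    for x in(-.16,-.12,-.08,-.04):
        j=k&(abs(bx-x)<.01);print(cam,x,np.median(bz[j]).round(4))
    k=(d>0)&(abs(by)<.024)&(bx>-.17)&(bx<-.115)&(bz>.125)&(bz<.18);print("paddle z",np.percentile(bz[k],[50,95]).round(4))
    for n in("carton_f","tall_bottle_mid","blister","white_bottle","tape_roll"):
        l=bot.landmark_of(n,cam)
        if l: print(n,np.round(l[0]["at"],0),round(l[0]["conf"],2))
s=bot.observe();print(s["ee_pos"],s["t"],s["wrist_force"])
E
```

```text
t: 37.5
ee_pos: [0.3359, 0.1197, 0.2591]
eef_rot: [-0.001, 0.996, 0.092, 0.016]
wrist_force: [0.7, -1.4, -0.6]
gripper_width: -0.0002
grasp_force: 0.0
top -0.16 0.1212
top -0.12 0.1207
top -0.08 0.1211
top -0.04 0.1212
paddle z [0.1378 0.1426]
carton_f [230. 178.] 0.85
tall_bottle_mid [229. 224.] 0.45
blister [279. 243.] 0.42
white_bottle [249. 180.] 0.46
tape_roll [431. 252.] 0.54
scene -0.16 0.122
scene -0.12 0.1216
scene -0.08 0.1228
scene -0.04 0.1219
paddle z [0.1387 0.1422]
carton_f [262. 303.] 0.58
tall_bottle_mid [318. 312.] 0.94
blister [352. 270.] 0.71
white_bottle [277. 278.] 0.84
tape_roll [398. 153.] 0.79
[0.33717099 0.11309524 0.25777741] 38.1 [ 0.85859064 -0.30627467  0.33953997]
```

```bash
python3 -c "
from h import *
print(bot.hand_in())"
```

```text
the job is handed in; nothing more can be done
None
```

I handed the job in at about 38 s: the carton stood on end, square in the front slot and down on its floor, and the lid was pressed shut. The lid then lay flush with the paddle back down, so I take it as latched but did not test that by pulling on it. Before the lid closed, the two filed cartons still stood in their slots, and the counter items I rechecked (not the stamp, mouse or pen pot) had not moved.

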